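# Set the tamping press one basket deeper and slide the portafilter in to the click

### The arm

A 6-joint arm with a two-finger parallel gripper is mounted at the origin on a cart in front of the work surface, level with it; the furniture and walls round the work are solid. World frame = base frame: x ahead of the robot, y to its left, z up, the work surface at z = 0. Lengths are in m, angles in rad, forces in N, time in s.
With the tool pointing down it reaches from about 0.425 to 0.95 m from the base axis. Payload 3.5 kg.
Tool frame: the origin (TCP) lies on the mounting face of the last link; the fingertips stand 173 mm ahead of it and the grasp point (between the pads) lies 155 mm ahead of it (env.nose_length is the distance from the TCP to the fingertips, in m); z points along the fingers, y is the line along which they close (so a half turn about z gives the same grasp; the last joint's range is limited). The gripper opens to 85 mm and grips with 20 to 120 N. Pads are 22 mm wide; open, the fingers measure 114 mm over their backs; the gripper's body (76 mm by 85 mm) begins 54 mm behind the grasp point. The pads swing forward as they close: fully open they stand 13 mm farther back than shut.
Start: joints at [1.038, 0.286, 1.577, -0, 1.279, -0.15], TCP at [0.252, 0.626, 0.405] pointing down, gripper open.
Joint ranges: [-2.77, 2.77], [-0.9, 2.22], [0.21, 2.48], [-1.53, 4.67], [0.24, 2.81], [-2.84, 2.84]. Speed limits (rad/s): [2.79, 2.79, 3.14, 3.14, 3.14, 3.14].

### API

Orientations are given as a unit quaternion [w, x, y, z].
In Python, from workcell import env gives the robot as it stands. The module is installed in compiled form; this text tells all that it offers.
- The arm moves only by the tool apply_moves, never from a script. Its argument "plan" is a list of rows, each an object with "linear": the shift along the tool's x, y, z in units of 25 mm (1.0 is 25 mm), a list of three; "angular": the turn, a rotation vector about the tool's x, y, z in rad, a list of three. In form: [{"linear": [x, y, z], "angular": [rx, ry, rz]}, ...]. A call has 1 to 20 rows; each row shifts and turns the commanded pose from where the row before left it, along the tool's axes as they then stand; what a row does not reach is not made up. A row lasts 1/12 s, in which the tool goes at most 41.7 mm and 7.16 degrees, less where a joint would pass 70% of its speed; a pose out of reach is approached as far as the arm can. A call is refused whole if a number of a shift passes 1 or a number of a turn 0.125, either way. A call with a gripper value outside its range is refused whole. "grip" is the closure, from 0 (fully open) to 1 (shut), set as the call begins (left out, the last holds). The fingers move at their own pace and stop on an object; "grip_force" is the grip in N (left out, the last holds). Time passes only in rows, so rows that do not move let the fingers close. It gives the time, the measured TCP pose, the force, the opening and the grip force at its end, in the units of the state.
- env.observe(): the state, without advancing time (a new reading comes with each control period).
- env.grab_frame(name): name is "scene" or "top"; returns a dict with "pixels" (480x640x3 uint8, red, green, blue), "camera_matrix" (3x3 intrinsics, pixels), "rvec" (rotation vector, rad) and "tvec" (3), from world to camera coordinates, as OpenCV has them. Camera axes: x right, y down, z forward; pixel columns grow to the right and rows downward; lengths in m; the calibration is good to about 2 mm. A picture is of the moment at which its call begins. There is no depth.
- env.sign_off(): hands the job in; it is judged then, once.
Trained networks look in a picture, given as the dict that the camera call returned (one of the last four; its "shot" number tells which), for a name from the list of things; names that differ only in an ending like _2 or _b are one class to them, and where a whole thing is asked for, a point or a joint stands for the part that bears it (a point fixed in the world has none). Each returns a list of dicts, best first, with "confidence" (0 to 1); they miss things now and then, are a little off and sometimes report something else, mostly with a low value. They report only what shows in the picture. A call takes as long as a camera call.
- env.spot_in(target, picture): "centre" ([x, y, z] in m, in the coordinates of the camera as it stood for that picture, good to about 4 mm: the middle of the surface that is visible of it).
- env.outline_of(target, picture): "mask" (480x640 bool, what is visible of it).
The state is a dict: "t": time; "q": joint angles; "qvel": joint speeds; "effort": joint torques, N m; "position": TCP position; "ee_rot": TCP orientation; "force": force on the tool from outside, world axes, zero at the start; "wrist_torque": the same for the moment, N m; "opening": finger opening in m; "gripper_force": force on a finger pad.
Only numpy, scipy, OpenCV 4.12 (cv2) and the standard library are available. Lean on these libraries where they do the work, as an engineer would, in place of code of your own. Each camera call takes 0.05 s, during which the arm holds its last target. There are 200 camera calls.

### The job

Set the tamping press for the next deeper basket: pull up the spring plunger on the selector arm on top of the press, swing the arm from the one-dot hole to the two-dot hole (the middle one) and let the pin snap in. Then slide the portafilter carriage in under the head, gently, just until the roller switch clicks and no further, since overtravel bends its lever, and leave it there. Leave the tamper, the shot timer and the bell where they are.

Things in the scene. Friction and masses are not known exactly. Their poses are not given: they have to be found in the camera images.
- press: Tamping press, fixed to the counter: black base 124 x 172 mm (reaching 58 mm to the front of the origin, 66 mm behind), column behind, white head over the rail (107 x 100 mm, front face 42 mm in front of the origin, top 199 mm, underside 119 mm above the counter). Origin on the counter. -x: its front, towards the robot; y: along the rail, the way the carriage slides in; z up.
- selector (a joint): Selector arm (62 x 18 x 6 mm, top 217 mm above the counter), turns about a vertical axis over a plate with three holes. rad, grows anticlockwise seen from above: 0 = one-dot hole (arm points to the front left of the press), 0.70 = two-dot hole (arm points along the press's -x), 1.40 = three-dot hole. Stays where left; with the pin in a hole it has 0.03 rad of play.
- selector_axis (a point): Point on the turning axis of the selector arm, 240 mm above the counter (height of the plunger knob's middle).
- plunger (a joint): Pull of the spring plunger at the arm's end, m: 0 = pin fully down in a hole, 0.012 = pulled right up. The pin is clear of the plate above 0.009; resting on the plate between holes it reads about 0.008. The spring pulls down with 3 N at 0, 6 N at 0.012.
- knob (a point): Middle of the plunger's black round pull knob, 26 mm across, 25 mm tall, 42 mm from the selector axis; rises and swings with the plunger and spins freely on its pin. The knob's underside is 11 mm above the arm's top; nothing stands beside or above it.
- carriage (a joint): Aluminium carriage on the rail, a portafilter clamped in it (basket 68 mm across, wooden handle to the press's -x). m: 0 = pulled out, grows sliding in along the press's +y, end stop 0.060. Starts at 0 to 0.012. Friction about 3 N; stays where left. Its striker plate meets the switch roller somewhere from 0.020 to 0.036: the switch foot is slotted, so its place differs each time.
- handle (a point): Point on the axis of the round, dark wooden portafilter handle, 64 mm above the counter, 98 mm in front of the basket's centre (handle there 25 mm thick, 29 mm towards its end). The handle runs along the press's x, free on both sides and below from 70 to 150 mm: push it sideways or grip it from above. Moves with the carriage.
- lever (a joint): Switch lever with white 14 mm roller, 48 mm long, on a black housing at the front left of the base. rad: 0 free; 0.021 per mm of carriage. From the roller's first touch the push rises by 4 to 6 N over about 6 mm, then falls by 3 to 4 N within 2 mm as it clicks at about 0.14; from 0.25 (5 mm past the click) it is overtravelled. Its return push exceeds the carriage's friction before the click, not after.
- tamper: Bystander: hand tamper, steel piston and dark wooden handle, 59 mm across, 94 mm tall, stands on the counter to the right of the press. Origin under its centre.
- shot_timer: Bystander: flat white shot timer with two keys, 62 x 70 x 19 mm, lies on the counter to the right of the press. Origin under its centre.
- counter_bell: Bystander: round service bell, 69 mm across, 50 mm tall, on the counter to the left of the press. Origin under its centre.

How it is judged:
By the outcome, as a careful person would: the job done as asked, in the order asked, and still so for the second after the job is handed in, with the robot touching nothing.
It also fails if it takes over 61 s, if anything falls off the work surface, if the arm or the gripper's body presses on something with over 40 N, if the wrist force passes 120 N, or if a joint passes its speed limit or range.

## Working session

There is one attempt and no reset: what is moved stays moved. The work goes in short steps, Python scripts to look and compute and a tool call to move; the robot and the scene stay as the last step left them, time stands still between calls to the robot, and variables do not carry over. Pictures are saved under pics/ and viewed, at most 10 in all, crops included, and the job is handed in when it is done.

Besides the shell and the picture viewer there is one more tool, called after "Request:" as name(argument=value, ...) on one line, values as JSON. apply_moves: Moves the arm, as the interface text tells. Its arguments: {"type":"object","properties":{"plan":{"type":"array","items":{"type":"object","properties":{"linear":{"type":"array","items":{"type":"number"}},"angular":{"type":"array","items":{"type":"number"}}}}},"grip":{"type":"number"},"grip_force":{"type":"number"}},"required":["plan"]}

```bash
mkdir -p pics
cat > h.py <<'E'
import numpy as np, cv2
from workcell import env
def cam(f):
    R=cv2.Rodrigues(np.array(f["rvec"],float))[0]; return R,np.array(f["tvec"],float).ravel(),np.array(f["camera_matrix"],float)
def toworld(f,c):
    R,t,K=cam(f); return R.T@(np.array(c)-t)
def ray(f,uv):
    R,t,K=cam(f); d=R.T@np.linalg.inv(K)@np.array([uv[0],uv[1],1.]); return -R.T@t,d/np.linalg.norm(d)
def onz(f,uv,z):
    o,d=ray(f,uv); return o+d*(z-o[2])/d[2]
def proj(f,p):
    R,t,K=cam(f); q=K@(R@np.array(p)+t); return q[:2]/q[2]
def tri(rs):
    A=sum(np.eye(3)-np.outer(d,d) for o,d in rs); b=sum((np.eye(3)-np.outer(d,d))@o for o,d in rs); return np.linalg.solve(A,b)
def mc(m):
    ys,xs=np.nonzero(m); return xs.mean(),ys.mean(),xs.min(),xs.max(),ys.min(),ys.max(),len(xs)
def save(n,f): cv2.imwrite("pics/"+n,f["pixels"][:,:,::-1])
E
python3 - <<'E'
from h import *
np.set_printoptions(precision=4,suppress=True)
F={n:env.grab_frame(n) for n in("scene","top")}
for n,f in F.items():
    save(n+"0.png",f); R,t,K=cam(f); print(n,-R.T@t,K[0,0])
    for o in["press","selector","knob","handle","carriage","lever","tamper","shot_timer","counter_bell"]:
        s=env.spot_in(o,f); m=env.outline_of(o,f)
        for a in s[:1]: print(o,round(a["confidence"],2),toworld(f,a["centre"]))
        for a in m[:1]: print("   ",round(a["confidence"],2),np.round(mc(a["mask"]),1))
s=env.observe();print(s)
E
```

```text
scene [-0.037   0.052   0.8343] 550.8127686879591
press 0.87 [ 0.4516 -0.3075  0.0904]
    0.82 [ 319.1  253.   262.   374.   182.   328.  9452. ]
selector 0.66 [ 0.4672 -0.2971  0.2339]
    0.63 [309.9 200.4 298.  325.  188.  216.  549. ]
knob 0.68 [ 0.4613 -0.2882  0.2518]
    0.83 [305.9 198.6 298.  313.  190.  207.  242. ]
handle 0.65 [ 0.4217 -0.3289  0.0702]
    0.72 [ 347.3  283.4  317.   374.   250.   327.  1994. ]
carriage 0.93 [ 0.4252 -0.3295  0.0672]
    0.84 [ 347.7  283.7  317.   374.   250.   328.  1834. ]
lever 0.58 [ 0.4408 -0.276   0.064 ]
    0.55 [309.3 290.  305.  314.  281.  300.   85. ]
tamper 0.85 [ 0.436  -0.4392  0.0248]
    0.69 [ 381.7  251.4  365.   396.   225.   272.  1045. ]
shot_timer 0.81 [ 0.4188 -0.5203  0.0157]
    0.67 [ 418.   249.6  397.   439.   232.   267.  1021. ]
counter_bell 0.82 [ 0.412  -0.0792  0.0264]
    0.79 [ 222.2  367.7  202.   243.   347.   388.  1377. ]
top [ 0.2843 -0.3234  1.0536] 479.41756372038236
press 0.9 [ 0.4611 -0.3197  0.1898]
    0.8 [ 322.1  219.9  274.   361.   171.   296.  5555. ]
selector 0.69 [ 0.4786 -0.3046  0.2
[... 342 characters left out ...]
 369.  395.  223.  250.  603. ]
shot_timer 0.73 [ 0.4212 -0.5238  0.0109]
    0.85 [415.4 248.  399.  431.  234.  262.  913. ]
counter_bell 0.97 [ 0.4149 -0.0895  0.0311]
    0.94 [215.8 252.5 200.  232.  241.  266.  712. ]
{'t': 1.9, 'q': array([ 1.038 ,  0.2863,  1.5767,  0.    ,  1.2786, -0.15  ]), 'qvel': array([-0.0005,  0.0003, -0.0002, -0.0004,  0.0012, -0.0007]), 'effort': array([ -0.0002, -40.5961, -29.2922,  -0.0001,   0.0007,  -0.    ]), 'position': array([0.2521, 0.6262, 0.4047]), 'ee_rot': array([-0.    ,  0.1902,  0.9817,  0.    ]), 'force': array([0.8269, 0.5371, 0.4873]), 'wrist_torque': array([ 0.0363, -0.0007,  0.0251]), 'gripper_force': 0.0, 'opening': 0.08530714097408934}
```

Run:
```python
import cv2,numpy as np
a=cv2.imread("pics/scene0.png")[165:345,230:410];b=cv2.imread("pics/top0.png")[160:310,250:400]
cv2.imwrite("pics/c0.png",np.hstack([cv2.resize(a,(400,400),interpolation=2),cv2.resize(b,(400,400),interpolation=2)]))
```

```text
(no output)
```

View pics/c0.png

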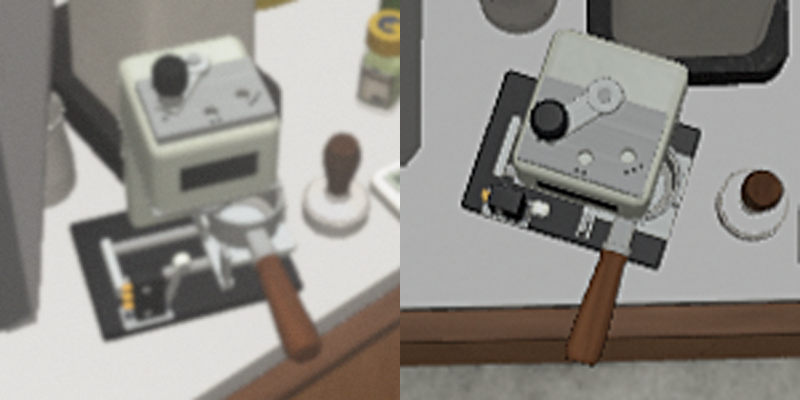

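View pics/scene0.png

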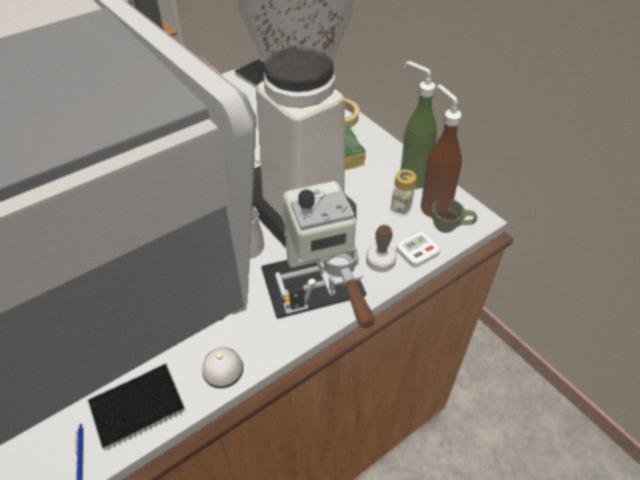

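View pics/top0.png

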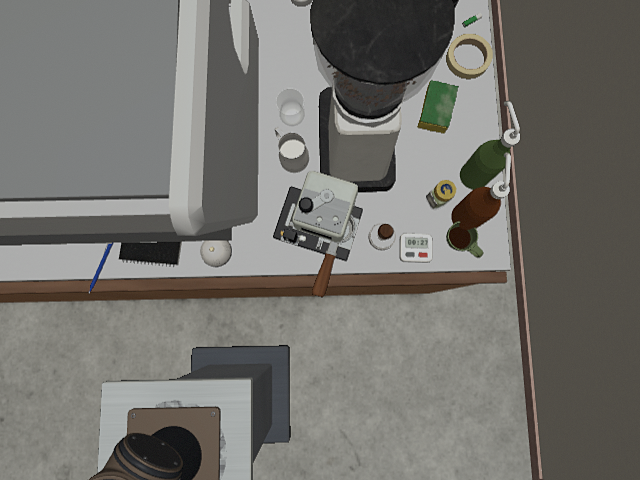

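```bash
cat >> h.py <<'E'
def measure(names=("knob","lever","handle"),n=1):
    out={k:[] for k in names}; S={k:[] for k in names}
    for i in range(n):
        F=[env.grab_frame("scene"),env.grab_frame("top")]
        for k in names:
            r=[]
            for f in F:
                m=env.outline_of(k,f)
                if m: r.append(ray(f,mc(m[0]["mask"])[:2]))
                s=env.spot_in(k,f)
                if s: S[k].append(toworld(f,s[0]["centre"]))
            if len(r)==2: out[k].append(tri(r))
    return out,S,F
E
python3 - <<'E'
from h import *
np.set_printoptions(precision=4,suppress=True)
o,S,F=measure(("knob","handle","selector","lever"),2)
for k in o: print(k,o[k],S[k])
f=F[1]
for n,c in dict(fl=(274.4,238.8),fr=(347.5,260.5),br=(362.5,208),bl=(291.5,187)).items(): print(n,onz(f,c,0.012))
# head top corners & selector axis in top crop
k=150/400
for n,c,z in [("axis",(605,96),.217),("knob",(548,119),.2525),("headTL",(562,32),.199),("headTR",(686,64),.199),("handle_end",(583,358),.07),("hbasket",(612,254),.07)]:
    print(n,onz(f,(250+(c[0]-400)*k,160+c[1]*k),z))
E
```

```text
knob [array([ 0.4693, -0.292 ,  0.243 ]), array([ 0.4695, -0.2923,  0.2432])] [array([ 0.459 , -0.2871,  0.2491]), array([ 0.4618, -0.3178,  0.1926]), array([ 0.4625, -0.2884,  0.2489]), array([ 0.4694, -0.2944,  0.2503])]
handle [array([ 0.4028, -0.3345,  0.0653]), array([ 0.4013, -0.335 ,  0.0652])] [array([ 0.4216, -0.3283,  0.0693]), array([ 0.4045, -0.3302,  0.0752]), array([ 0.4218, -0.3277,  0.0708])]
selector [array([ 0.4809, -0.3075,  0.2223])] [array([ 0.4656, -0.2966,  0.2316]), array([ 0.4747, -0.3033,  0.2226]), array([ 0.4674, -0.2998,  0.237 ]), array([ 0.4765, -0.3078,  0.2234])]
lever [array([ 0.5117, -0.2961, -0.0248])] [array([ 0.4389, -0.2761,  0.0651]), array([ 0.4609, -0.321 ,  0.1924]), array([ 0.4391, -0.2732,  0.0656]), array([ 0.468 , -0.2922,  0.2501])]
fl [ 0.4479 -0.2124  0.012 ]
fr [ 0.3963 -0.3717  0.012 ]
br [ 0.5126 -0.4085  0.012 ]
bl [ 0.5644 -0.2513  0.012 ]
axis [ 0.4911 -0.3288  0.217 ]
knob [ 0.4681 -0.2916  0.2525]
headTL [ 0.5418 -0.3002  0.199 ]
headTR [ 0.5169 -0.3852  0.199 ]
handle_end [ 0.3224 -0.3081  0.07  ]
hbasket [ 0.4018 -0.3322  0.07  ]
```

Run:
```python
from h import *
np.set_printoptions(precision=3,suppress=True)
T=env.grab_frame("top");S=env.grab_frame("scene")
print("scene bottom corner z0",onz(S,(243,302),0),"top",onz(T,(231,241),0))
for z in(.2,.3,.4,.5,.6): print(z,"top front edge",onz(T,(185,234),z),onz(T,(258,215),z),"scene", onz(S,(250,110),z),onz(S,(215,205),z), "grinder top front",onz(T,(360,185),z),onz(T,(365,118),z),onz(S,(290,185),z))
print(tri([ray(T,(205,205)),ray(S,(228,110))]))
cv2.imwrite("pics/m.png",np.hstack([cv2.resize(S["pixels"][60:360,100:400],(400,400)),cv2.resize(T["pixels"][40:290,50:450],(400,250)) if 0 else cv2.resize(T["pixels"][40:290,120:370],(400,400))])[:,:,::-1])
```

```text
scene bottom corner z0 [ 0.524 -0.183  0.   ] top [ 0.447 -0.114  0.   ]
0.2 top front edge [ 0.431 -0.071  0.2  ] [ 0.463 -0.203  0.2  ] scene [ 0.775 -0.374  0.2  ] [ 0.583 -0.189  0.2  ] grinder top front [ 0.515 -0.39   0.2  ] [ 0.644 -0.404  0.2  ] [ 0.55  -0.315  0.2  ]
0.3 top front edge [ 0.414 -0.1    0.3  ] [ 0.442 -0.217  0.3  ] scene [ 0.647 -0.307  0.3  ] [ 0.485 -0.151  0.3  ] grinder top front [ 0.488 -0.382  0.3  ] [ 0.602 -0.394  0.3  ] [ 0.457 -0.257  0.3  ]
0.4 top front edge [ 0.397 -0.13   0.4  ] [ 0.421 -0.231  0.4  ] scene [ 0.519 -0.24   0.4  ] [ 0.387 -0.113  0.4  ] grinder top front [ 0.461 -0.374  0.4  ] [ 0.56  -0.385  0.4  ] [ 0.365 -0.199  0.4  ]
0.5 top front edge [ 0.379 -0.159  0.5  ] [ 0.4   -0.245  0.5  ] scene [ 0.391 -0.172  0.5  ] [ 0.29  -0.075  0.5  ] grinder top front [ 0.434 -0.367  0.5  ] [ 0.518 -0.376  0.5  ] [ 0.272 -0.142  0.5  ]
0.6 top front edge [ 0.362 -0.189  0.6  ] [ 0.379 -0.259  0.6  ] scene [ 0.263 -0.105  0.6  ] [ 0.192 -0.037  0.6  ] grinder top front [ 0.407 -0.359  0.6  ] [ 0.475 -0.366  0.6  ] [ 0.18  -0.084  0.6  ]
[ 0.423 -0.171  0.48 ]
```

View pics/m.png

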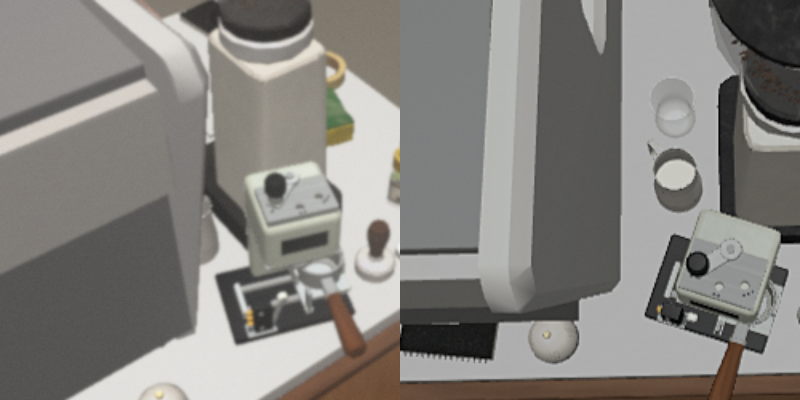

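Request:
apply_moves(plan=[{"linear": [0, 0, 0], "angular": [0, 0, -0.069]}, {"linear": [-0.166, -0.625, -0.843], "angular": [0, 0, 0]}, {"linear": [-0.166, -0.625, -0.843], "angular": [0, 0, 0]}, {"linear": [-0.166, -0.625, -0.843], "angular": [0, 0, 0]}, {"linear": [-0.166, -0.625, -0.843], "angular": [0, 0, 0]}, {"linear": [-0.166, -0.625, -0.843], "angular": [0, 0, 0]}, {"linear": [-0.166, -0.625, -0.843], "angular": [0, 0, 0]}, {"linear": [-0.166, -0.625, -0.843], "angular": [0, 0, 0]}, {"linear": [-0.166, -0.625, -0.843], "angular": [0, 0, 0]}, {"linear": [-0.166, -0.625, -0.843], "angular": [0, 0, 0]}, {"linear": [-0.166, -0.625, -0.843], "angular": [0, 0, 0]}, {"linear": [-0.166, -0.625, -0.843], "angular": [0, 0, 0]}, {"linear": [-0.166, -0.625, -0.843], "angular": [0, 0, 0]}, {"linear": [-0.166, -0.625, -0.843], "angular": [0, 0, 0]}, {"linear": [-0.166, -0.625, -0.843], "angular": [0, 0, 0]}, {"linear": [0, 0, 0], "angular": [0, 0, 0]}])

```text
t: 5.13
position: [0.2384, 0.3974, 0.7063]
ee_rot: [0.003, 0.157, 0.988, 0.004]
force: [-0.6, 0.7, 0.6]
opening: 0.085
gripper_force: 0.0
```

Request:
apply_moves(plan=[{"linear": [-0.83, -0.488, 0], "angular": [0, 0, 0]}, {"linear": [-0.83, -0.488, 0], "angular": [0, 0, 0]}, {"linear": [-0.83, -0.488, 0], "angular": [0, 0, 0]}, {"linear": [-0.83, -0.488, 0], "angular": [0, 0, 0]}, {"linear": [-0.83, -0.488, 0], "angular": [0, 0, 0]}, {"linear": [-0.83, -0.488, 0], "angular": [0, 0, 0]}, {"linear": [-0.83, -0.488, 0], "angular": [0, 0, 0]}, {"linear": [-0.83, -0.488, 0], "angular": [0, 0, 0]}, {"linear": [-0.83, -0.488, 0], "angular": [0, 0, 0]}, {"linear": [-0.83, -0.488, 0], "angular": [0, 0, 0]}, {"linear": [-0.512, -0.861, 0], "angular": [0, 0, 0]}, {"linear": [-0.512, -0.861, 0], "angular": [0, 0, 0]}, {"linear": [-0.512, -0.861, 0], "angular": [0, 0, 0]}, {"linear": [-0.512, -0.861, 0], "angular": [0, 0, 0]}, {"linear": [-0.512, -0.861, 0], "angular": [0, 0, 0]}, {"linear": [-0.512, -0.861, 0], "angular": [0, 0, 0]}, {"linear": [-0.512, -0.861, 0], "angular": [0, 0, 0]}, {"linear": [-0.512, -0.861, 0], "angular": [0, 0, 0]}, {"linear": [-0.512, -0.861, 0], "angular": [0, 0, 0]}])

```text
t: 6.72
position: [0.4498, -0.0009, 0.6987]
ee_rot: [-0.0, 0.156, 0.988, 0.0]
force: [0.1, -0.1, 0.2]
opening: 0.0854
gripper_force: 0.0
```

Request:
apply_moves(plan=[{"linear": [-0.187, -0.933, 0], "angular": [0, 0, 0]}, {"linear": [-0.187, -0.933, 0], "angular": [0, 0, 0]}, {"linear": [-0.187, -0.933, 0], "angular": [0, 0, 0]}, {"linear": [-0.187, -0.933, 0], "angular": [0, 0, 0]}, {"linear": [-0.187, -0.933, 0], "angular": [0, 0, 0]}, {"linear": [-0.187, -0.933, 0], "angular": [0, 0, 0]}, {"linear": [-0.187, -0.933, 0], "angular": [0, 0, 0]}, {"linear": [-0.187, -0.933, 0], "angular": [0, 0, 0]}, {"linear": [-0.187, -0.933, 0], "angular": [0, 0, 0]}, {"linear": [-0.187, -0.933, 0], "angular": [0, 0, 0]}, {"linear": [-0.187, -0.933, 0], "angular": [0, 0, 0]}, {"linear": [0, 0, 0], "angular": [0, 0, 0]}, {"linear": [0, 0, 0], "angular": [0, 0, 0]}])

```text
t: 7.8
position: [0.4195, -0.2608, 0.6981]
ee_rot: [-0.001, 0.157, 0.988, 0.001]
force: [-0.7, -0.1, 0.8]
opening: 0.0854
gripper_force: 0.0
```

Request:
apply_moves(plan=[{"linear": [-0.227, -0.058, 0.912], "angular": [0, 0, 0]}, {"linear": [-0.227, -0.058, 0.912], "angular": [0, 0, 0]}, {"linear": [-0.227, -0.058, 0.912], "angular": [0, 0, 0]}, {"linear": [-0.227, -0.058, 0.912], "angular": [0, 0, 0]}, {"linear": [-0.227, -0.058, 0.912], "angular": [0, 0, 0]}, {"linear": [-0.227, -0.058, 0.912], "angular": [0, 0, 0]}, {"linear": [-0.227, -0.058, 0.912], "angular": [0, 0, 0]}, {"linear": [-0.227, -0.058, 0.912], "angular": [0, 0, 0]}, {"linear": [-0.227, -0.058, 0.912], "angular": [0, 0, 0]}, {"linear": [-0.227, -0.058, 0.912], "angular": [0, 0, 0]}, {"linear": [0, 0, 0], "angular": [0, 0, 0]}, {"linear": [0, 0, 0], "angular": [0, 0, 0]}])

```text
t: 8.8
position: [0.4688, -0.2899, 0.4704]
ee_rot: [-0.001, 0.156, 0.988, 0.001]
force: [0.9, -0.1, 0.4]
opening: 0.0855
gripper_force: 0.0
```

Run:
```python
from h import *
print(env.observe()["position"],env.observe()["q"])
S=env.grab_frame("scene");T=env.grab_frame("top")
a=S["pixels"][100:300,220:420];b=T["pixels"][120:320,220:420]
cv2.imwrite("pics/g.png",np.hstack([cv2.resize(a,(400,400)),cv2.resize(b,(400,400))])[:,:,::-1])
```

```text
[ 0.46883579 -0.28993994  0.47042275] [-7.37973725e-01 -3.18465874e-02  1.80771889e+00  2.80880313e-04
  1.36932763e+00 -1.99636604e+00]
```

View pics/g.png

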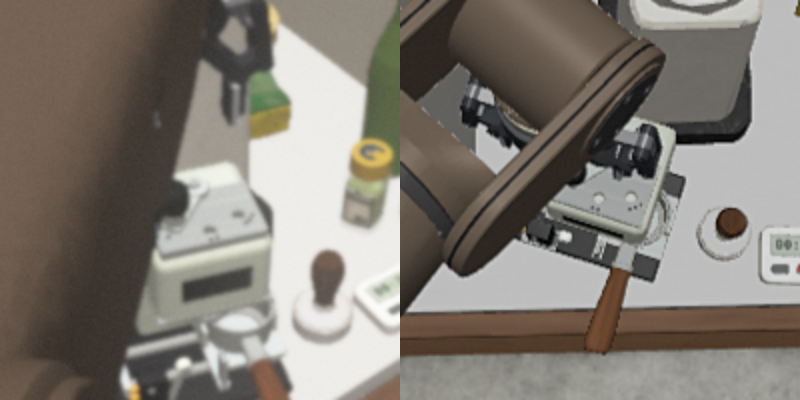

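Request:
apply_moves(plan=[{"linear": [0, 0, 0.49], "angular": [0, 0, 0]}, {"linear": [0, 0, 0.49], "angular": [0, 0, 0]}, {"linear": [0, 0, 0.49], "angular": [0, 0, 0]}, {"linear": [0, 0, 0.49], "angular": [0, 0, 0]}, {"linear": [0, 0, 0.49], "angular": [0, 0, 0]}, {"linear": [0, 0, 0.49], "angular": [0, 0, 0]}, {"linear": [0, 0, 0], "angular": [0, 0, 0]}, {"linear": [0, 0, 0], "angular": [0, 0, 0]}])

```text
t: 9.57
position: [0.4684, -0.2909, 0.3968]
ee_rot: [-0.001, 0.156, 0.988, 0.001]
force: [-0.4, -0.1, -1.3]
opening: 0.0857
gripper_force: 0.0
```

Request:
apply_moves(plan=[{"linear": [0, 0, 0], "angular": [0, 0, 0]}, {"linear": [0, 0, 0], "angular": [0, 0, 0]}, {"linear": [0, 0, 0], "angular": [0, 0, 0]}, {"linear": [0, 0, 0], "angular": [0, 0, 0]}, {"linear": [0, 0, 0], "angular": [0, 0, 0]}, {"linear": [0, 0, 0], "angular": [0, 0, 0]}, {"linear": [0, 0, 0], "angular": [0, 0, 0]}, {"linear": [0, 0, 0], "angular": [0, 0, 0]}, {"linear": [0, 0, 0], "angular": [0, 0, 0]}, {"linear": [0, 0, 0], "angular": [0, 0, 0]}], grip=1, grip_force=30)

```text
t: 10.4
position: [0.4687, -0.2912, 0.3991]
ee_rot: [0.001, 0.156, 0.988, -0.001]
force: [0.9, -0.9, 3.5]
opening: 0.0244
gripper_force: 29.7
```

Request:
apply_moves(plan=[{"linear": [0, 0, -0.12], "angular": [0, 0, 0]}, {"linear": [0, 0, -0.12], "angular": [0, 0, 0]}, {"linear": [0, 0, -0.12], "angular": [0, 0, 0]}, {"linear": [0, 0, -0.12], "angular": [0, 0, 0]}, {"linear": [0, 0, 0], "angular": [0, 0, 0]}, {"linear": [0, 0, 0], "angular": [0, 0, 0]}])

```text
t: 10.9
position: [0.4685, -0.2912, 0.4087]
ee_rot: [0.0, 0.156, 0.988, -0.0]
force: [4.2, -3.5, -5.4]
opening: 0.0245
gripper_force: 29.8
```

Request:
apply_moves(plan=[{"linear": [0, 0, -0.04], "angular": [0, 0, 0]}, {"linear": [0, 0, 0], "angular": [0, 0, 0]}, {"linear": [0, 0, 0], "angular": [0, 0, 0]}])

```text
t: 11.15
position: [0.4685, -0.2913, 0.4095]
ee_rot: [0.0, 0.156, 0.988, -0.0]
force: [3.7, -5.4, -5.8]
opening: 0.0245
gripper_force: 29.8
```

Request:
apply_moves(plan=[{"linear": [0.043, -0.155, 0], "angular": [0, 0, 0]}, {"linear": [0.079, -0.124, 0], "angular": [0, 0, 0]}, {"linear": [0.068, -0.13, 0], "angular": [0, 0, 0]}, {"linear": [0.056, -0.136, 0], "angular": [0, 0, 0]}, {"linear": [0, 0, 0], "angular": [0, 0, 0]}, {"linear": [0, 0, 0], "angular": [0, 0, 0]}])

```text
t: 11.65
position: [0.4578, -0.302, 0.4104]
ee_rot: [-0.002, 0.156, 0.988, 0.001]
force: [-1.9, 1.0, -6.3]
opening: 0.0249
gripper_force: 29.8
```

Request:
apply_moves(plan=[{"linear": [0.044, -0.14, 0], "angular": [0, 0, 0]}, {"linear": [0.032, -0.143, 0], "angular": [0, 0, 0]}, {"linear": [0.019, -0.145, 0], "angular": [0, 0, 0]}, {"linear": [0.006, -0.146, 0], "angular": [0, 0, 0]}, {"linear": [0, 0, 0], "angular": [0, 0, 0]}, {"linear": [0, 0, 0], "angular": [0, 0, 0]}])

```text
t: 12.15
position: [0.4509, -0.3154, 0.4108]
ee_rot: [-0.002, 0.156, 0.988, -0.0]
force: [-5.1, 2.5, -5.5]
opening: 0.0247
gripper_force: 29.8
```

Request:
apply_moves(plan=[{"linear": [0.05, 0.03, 0], "angular": [0, 0, 0]}, {"linear": [0, 0, 0.12], "angular": [0, 0, 0]}, {"linear": [0, 0, 0.12], "angular": [0, 0, 0]}, {"linear": [0, 0, 0], "angular": [0, 0, 0]}, {"linear": [0, 0, 0], "angular": [0, 0, 0]}])

```text
t: 12.57
position: [0.4506, -0.314, 0.4053]
ee_rot: [-0.0, 0.156, 0.988, -0.0]
force: [-3.7, -0.1, -5.9]
opening: 0.0243
gripper_force: 30.0
```

Request:
apply_moves(plan=[{"linear": [0, 0, 0.1], "angular": [0, 0, 0]}, {"linear": [0, 0, 0.1], "angular": [0, 0, 0]}, {"linear": [0, 0, 0], "angular": [0, 0, 0]}, {"linear": [0, 0, 0], "angular": [0, 0, 0]}])

```text
t: 12.9
position: [0.4507, -0.3139, 0.4005]
ee_rot: [-0.0, 0.156, 0.988, -0.0]
force: [-4.5, 1.1, -3.9]
opening: 0.0245
gripper_force: 30.1
```

Request:
apply_moves(plan=[{"linear": [0, 0, 0.05], "angular": [0, 0, 0]}, {"linear": [0, 0, 0], "angular": [0, 0, 0]}, {"linear": [0, 0, 0], "angular": [0, 0, 0]}, {"linear": [0, 0, 0], "angular": [0, 0, 0]}, {"linear": [0, 0, 0], "angular": [0, 0, 0]}, {"linear": [0, 0, 0], "angular": [0, 0, 0]}], grip=0)

```text
t: 13.4
position: [0.4509, -0.3139, 0.3997]
ee_rot: [0.001, 0.156, 0.988, -0.0]
force: [0.3, -0.3, 0.0]
opening: 0.0853
gripper_force: 0.0
```

Request:
apply_moves(plan=[{"linear": [0, 0, -0.6], "angular": [0, 0, 0]}, {"linear": [0, 0, -0.8], "angular": [0, 0, 0]}, {"linear": [0, 0, -0.8], "angular": [0, 0, 0]}, {"linear": [0.9, 0, -0.2], "angular": [0, 0, 0]}, {"linear": [0.9, 0, 0], "angular": [0, 0, 0]}, {"linear": [0.9, 0, 0], "angular": [0, 0, 0]}, {"linear": [0, 0, 0], "angular": [0, 0, 0]}, {"linear": [0, 0, 0], "angular": [0, 0, 0]}])

```text
t: 14.07
position: [0.386, -0.2928, 0.4594]
ee_rot: [0.001, 0.157, 0.988, -0.0]
force: [0.8, 0.5, 0.1]
opening: 0.0857
gripper_force: 0.0
```

Run:
```python
from h import *
np.set_printoptions(precision=4,suppress=True)
s=env.observe();print(s["position"],s["q"])
o,S,F=measure(("knob","handle","lever"),2)
for k in o: print(k,o[k],S[k])
a=F[0]["pixels"][165:345,230:410];b=F[1]["pixels"][160:310,250:400]
cv2.imwrite("pics/d.png",np.hstack([cv2.resize(a,(400,400),interpolation=2),cv2.resize(b,(400,400),interpolation=2)])[:,:,::-1])
```

```text
[ 0.386  -0.2928  0.4594] [-0.8587 -0.1854  1.9678  0.0004  1.3575 -2.115 ]
knob [] [array([ 0.4419, -0.4491,  0.0215])]
handle [array([ 0.3788, -0.323 ,  0.0947]), array([ 0.3759, -0.3214,  0.098 ])] [array([ 0.4192, -0.3267,  0.0691]), array([ 0.358 , -0.3181,  0.0796]), array([ 0.419 , -0.3302,  0.0717]), array([ 0.3595, -0.3183,  0.0784])]
lever [] []
```

View pics/d.png

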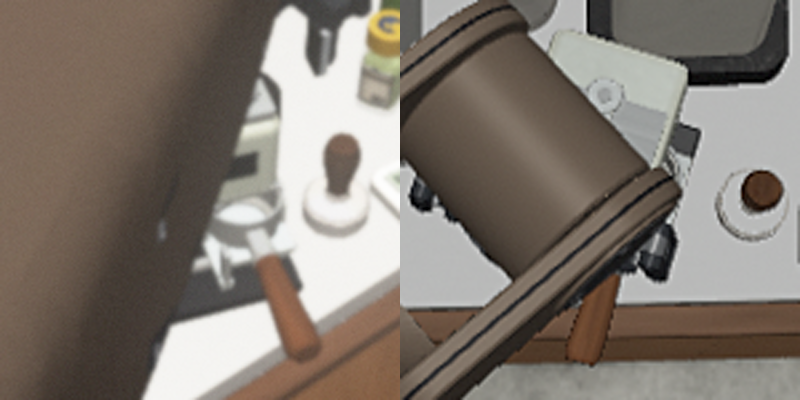

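Request:
apply_moves(plan=[{"linear": [0.5, -0.2, 0.4], "angular": [0, 0, 0]}, {"linear": [0.5, -0.2, 0.8], "angular": [0, 0, 0]}, {"linear": [0.324, -0.2, 0.8], "angular": [0, 0, 0]}, {"linear": [0, -0.2, 0.8], "angular": [0, 0, 0]}, {"linear": [0, -0.2, 0.8], "angular": [0, 0, 0]}, {"linear": [0, -0.2, 0.8], "angular": [0, 0, 0]}, {"linear": [0, -0.162, 0.8], "angular": [0, 0, 0]}, {"linear": [0, 0, 0.8], "angular": [0, 0, 0]}, {"linear": [0, 0, 0.38], "angular": [0, 0, 0]}, {"linear": [0, 0, 0], "angular": [0, 0, 0]}, {"linear": [0, 0, 0], "angular": [0, 0, 0]}])

```text
t: 16.38
position: [0.3446, -0.3152, 0.2996]
ee_rot: [-0.0, 0.156, 0.988, 0.0]
force: [-0.5, -0.0, -0.3]
opening: 0.0854
gripper_force: 0.0
```

Run:
```python
from h import *
np.set_printoptions(precision=4,suppress=True)
s=env.observe();print(s["position"],s["q"])
F=[env.grab_frame("scene"),env.grab_frame("top")]
for k in("knob","handle"):
  for f in F:
    for a in env.spot_in(k,f)[:1]: print(k,a["confidence"],toworld(f,a["centre"]))
a=F[0]["pixels"][165:345,230:410];b=F[1]["pixels"][160:310,250:400]
cv2.imwrite("pics/e.png",np.hstack([cv2.resize(a,(400,400),interpolation=2),cv2.resize(b,(400,400),interpolation=2)])[:,:,::-1])
```

```text
[ 0.3446 -0.3152  0.2996] [-0.9586 -0.0626  2.1628  0.      1.0419 -2.2158]
knob 0.57 [ 0.4529 -0.315   0.2486]
handle 0.88 [ 0.3405 -0.3136  0.0766]
handle 0.84 [ 0.45   -0.3775  0.0457]
```

View pics/e.png

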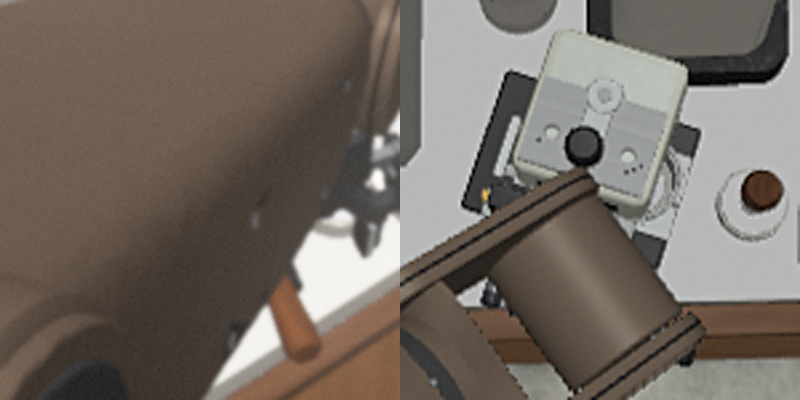

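Request:
apply_moves(plan=[{"linear": [0.3, 0, 0.2], "angular": [0, 0, 0]}, {"linear": [0, 0, 0.4], "angular": [0, 0, 0]}, {"linear": [0, 0, 0.4], "angular": [0, 0, 0]}, {"linear": [0, 0, 0.4], "angular": [0, 0, 0]}, {"linear": [0, 0, 0.4], "angular": [0, 0, 0]}, {"linear": [0, 0, 0.4], "angular": [0, 0, 0]}, {"linear": [0, 0, 0.4], "angular": [0, 0, 0]}, {"linear": [0, 0, 0.34], "angular": [0, 0, 0]}, {"linear": [0, 0, 0], "angular": [0, 0, 0]}, {"linear": [0, 0, 0], "angular": [0, 0, 0]}])

```text
t: 17.52
position: [0.3373, -0.3127, 0.2253]
ee_rot: [-0.001, 0.156, 0.988, 0.001]
force: [-0.8, -1.0, 1.0]
opening: 0.0851
gripper_force: 0.0
```

Request:
apply_moves(plan=[{"linear": [0, 0, 0], "angular": [0, 0, 0]}, {"linear": [0, 0, 0], "angular": [0, 0, 0]}, {"linear": [0, 0, 0], "angular": [0, 0, 0]}, {"linear": [0, 0, 0], "angular": [0, 0, 0]}, {"linear": [0, 0, 0], "angular": [0, 0, 0]}, {"linear": [0, 0, 0], "angular": [0, 0, 0]}, {"linear": [0, 0, 0], "angular": [0, 0, 0]}, {"linear": [0, 0, 0], "angular": [0, 0, 0]}, {"linear": [0, 0, 0], "angular": [0, 0, 0]}], grip=1, grip_force=20)

```text
t: 18.27
position: [0.3377, -0.3125, 0.2267]
ee_rot: [0.0, 0.157, 0.988, 0.001]
force: [0.7, 4.2, 6.2]
opening: 0.028
gripper_force: 20.2
```

Request:
apply_moves(plan=[{"linear": [0, 0.04, 0], "angular": [0, 0, 0]}, {"linear": [0, 0.04, 0], "angular": [0, 0, 0]}, {"linear": [0, 0.04, 0], "angular": [0, 0, 0]}, {"linear": [0, 0.04, 0], "angular": [0, 0, 0]}])

```text
t: 18.6
position: [0.3386, -0.3097, 0.2266]
ee_rot: [0.0, 0.156, 0.988, -0.001]
force: [-3.4, -1.6, 5.9]
opening: 0.0275
gripper_force: 20.3
```

Request:
apply_moves(plan=[{"linear": [0, 0.04, 0], "angular": [0, 0, 0]}, {"linear": [0, 0.04, 0], "angular": [0, 0, 0]}, {"linear": [0, 0.04, 0], "angular": [0, 0, 0]}])

```text
t: 18.85
position: [0.3396, -0.3067, 0.2266]
ee_rot: [0.0, 0.156, 0.988, -0.001]
force: [-2.7, -2.7, 4.9]
opening: 0.0278
gripper_force: 20.3
```

Request:
apply_moves(plan=[{"linear": [0, 0.04, 0], "angular": [0, 0, 0]}, {"linear": [0, 0.04, 0], "angular": [0, 0, 0]}])

```text
t: 19.02
position: [0.3403, -0.3048, 0.2266]
ee_rot: [0.0, 0.156, 0.988, -0.001]
force: [-3.5, -1.9, 5.7]
opening: 0.028
gripper_force: 20.3
```

Request:
apply_moves(plan=[{"linear": [0, 0.04, 0], "angular": [0, 0, 0]}, {"linear": [0, 0.04, 0], "angular": [0, 0, 0]}])

```text
t: 19.18
position: [0.3409, -0.3029, 0.2267]
ee_rot: [0.0, 0.156, 0.988, -0.001]
force: [-2.6, -2.1, 5.2]
opening: 0.0277
gripper_force: 20.3
```

Request:
apply_moves(plan=[{"linear": [0, 0.04, 0], "angular": [0, 0, 0]}, {"linear": [0, 0.04, 0], "angular": [0, 0, 0]}])

```text
t: 19.35
position: [0.3415, -0.301, 0.2266]
ee_rot: [0.0, 0.156, 0.988, -0.001]
force: [-3.2, -2.6, 5.2]
opening: 0.0281
gripper_force: 20.3
```

Request:
apply_moves(plan=[{"linear": [0, 0.04, 0], "angular": [0, 0, 0]}, {"linear": [0, 0.04, 0], "angular": [0, 0, 0]}])

```text
t: 19.52
position: [0.3422, -0.2991, 0.2267]
ee_rot: [0.001, 0.156, 0.988, -0.001]
force: [-2.8, -1.9, 6.1]
opening: 0.0281
gripper_force: 20.3
```

Request:
apply_moves(plan=[{"linear": [0, 0.04, 0], "angular": [0, 0, 0]}, {"linear": [0, 0.04, 0], "angular": [0, 0, 0]}])

```text
t: 19.68
position: [0.3428, -0.2972, 0.2267]
ee_rot: [0.001, 0.156, 0.988, -0.001]
force: [-2.9, -2.4, 5.1]
opening: 0.028
gripper_force: 20.3
```

Request:
apply_moves(plan=[{"linear": [0, 0.04, 0], "angular": [0, 0, 0]}, {"linear": [0, 0.04, 0], "angular": [0, 0, 0]}])

```text
t: 19.85
position: [0.3435, -0.2953, 0.2267]
ee_rot: [0.001, 0.156, 0.988, -0.001]
force: [-3.6, -2.0, 5.8]
opening: 0.0282
gripper_force: 20.3
```

Request:
apply_moves(plan=[{"linear": [0, 0.04, 0], "angular": [0, 0, 0]}, {"linear": [0, 0.04, 0], "angular": [0, 0, 0]}])

```text
t: 20.02
position: [0.3441, -0.2934, 0.2266]
ee_rot: [0.001, 0.156, 0.988, -0.001]
force: [-2.4, -1.4, 5.1]
opening: 0.0282
gripper_force: 20.3
```

Request:
apply_moves(plan=[{"linear": [0, 0.04, 0], "angular": [0, 0, 0]}, {"linear": [0, 0.04, 0], "angular": [0, 0, 0]}])

```text
t: 20.18
position: [0.3447, -0.2915, 0.2266]
ee_rot: [0.001, 0.156, 0.988, -0.001]
force: [-2.1, -3.8, 5.6]
opening: 0.0277
gripper_force: 20.3
```

Request:
apply_moves(plan=[{"linear": [0, 0.04, 0], "angular": [0, 0, 0]}])

```text
t: 20.27
position: [0.3451, -0.2905, 0.2267]
ee_rot: [0.001, 0.156, 0.988, -0.001]
force: [-2.4, -2.1, 5.0]
opening: 0.028
gripper_force: 20.3
```

Request:
apply_moves(plan=[{"linear": [0, 0.04, 0], "angular": [0, 0, 0]}])

```text
t: 20.35
position: [0.3454, -0.2895, 0.2266]
ee_rot: [0.001, 0.156, 0.988, -0.001]
force: [-2.2, -2.9, 5.1]
opening: 0.0278
gripper_force: 20.3
```

Request:
apply_moves(plan=[{"linear": [0, 0.04, 0], "angular": [0, 0, 0]}])

```text
t: 20.43
position: [0.3457, -0.2886, 0.2266]
ee_rot: [0.001, 0.156, 0.988, -0.001]
force: [-2.7, -2.0, 5.0]
opening: 0.0282
gripper_force: 20.3
```

Request:
apply_moves(plan=[{"linear": [0, 0.04, 0], "angular": [0, 0, 0]}])

```text
t: 20.52
position: [0.346, -0.2877, 0.2267]
ee_rot: [0.001, 0.156, 0.988, -0.001]
force: [-1.3, -2.5, 5.1]
opening: 0.0281
gripper_force: 20.3
```

Request:
apply_moves(plan=[{"linear": [0, 0.04, 0], "angular": [0, 0, 0]}])

```text
t: 20.6
position: [0.3463, -0.2868, 0.2267]
ee_rot: [0.001, 0.156, 0.988, -0.001]
force: [-3.0, -3.6, 4.6]
opening: 0.028
gripper_force: 20.3
```

Request:
apply_moves(plan=[{"linear": [0, 0.04, 0], "angular": [0, 0, 0]}])

```text
t: 20.68
position: [0.3466, -0.2859, 0.2266]
ee_rot: [0.001, 0.156, 0.988, -0.001]
force: [-2.4, -4.2, 5.2]
opening: 0.0281
gripper_force: 20.3
```

Request:
apply_moves(plan=[{"linear": [0, 0.04, 0], "angular": [0, 0, 0]}])

```text
t: 20.77
position: [0.3469, -0.2849, 0.2266]
ee_rot: [0.001, 0.156, 0.988, -0.001]
force: [-2.8, -6.0, 4.1]
opening: 0.0283
gripper_force: 20.3
```

Request:
apply_moves(plan=[{"linear": [0, 0.04, 0], "angular": [0, 0, 0]}])

```text
t: 20.85
position: [0.3472, -0.2841, 0.2267]
ee_rot: [0.001, 0.156, 0.988, -0.002]
force: [-3.6, -7.7, 4.1]
opening: 0.0277
gripper_force: 20.4
```

Request:
apply_moves(plan=[{"linear": [0, 0.02, 0], "angular": [0, 0, 0]}])

```text
t: 20.93
position: [0.3473, -0.2837, 0.2267]
ee_rot: [0.001, 0.156, 0.988, -0.002]
force: [-2.9, -6.1, 5.4]
opening: 0.0277
gripper_force: 20.4
```

Request:
apply_moves(plan=[{"linear": [0, 0.02, 0], "angular": [0, 0, 0]}])

```text
t: 21.02
position: [0.3474, -0.2834, 0.2267]
ee_rot: [0.001, 0.156, 0.988, -0.002]
force: [-3.6, -7.9, 3.3]
opening: 0.0279
gripper_force: 20.4
```

Request:
apply_moves(plan=[{"linear": [0, 0.02, 0], "angular": [0, 0, 0]}])

```text
t: 21.1
position: [0.3475, -0.283, 0.2267]
ee_rot: [0.001, 0.156, 0.988, -0.002]
force: [-3.6, -7.5, 3.5]
opening: 0.0275
gripper_force: 20.4
```

Request:
apply_moves(plan=[{"linear": [0, 0.02, 0], "angular": [0, 0, 0]}])

```text
t: 21.18
position: [0.3477, -0.2826, 0.2267]
ee_rot: [0.001, 0.156, 0.988, -0.002]
force: [-3.9, -9.2, 3.4]
opening: 0.028
gripper_force: 20.4
```

Request:
apply_moves(plan=[{"linear": [0, 0.02, 0], "angular": [0, 0, 0]}])

```text
t: 21.27
position: [0.3478, -0.2823, 0.2267]
ee_rot: [0.001, 0.156, 0.988, -0.003]
force: [-4.3, -8.3, 2.4]
opening: 0.0279
gripper_force: 20.4
```

Request:
apply_moves(plan=[{"linear": [0, 0.02, 0], "angular": [0, 0, 0]}])

```text
t: 21.35
position: [0.348, -0.2817, 0.2267]
ee_rot: [0.001, 0.156, 0.988, -0.002]
force: [-3.4, -5.9, 4.3]
opening: 0.0277
gripper_force: 20.4
```

Request:
apply_moves(plan=[{"linear": [0, 0.02, 0], "angular": [0, 0, 0]}])

```text
t: 21.43
position: [0.3482, -0.2809, 0.2267]
ee_rot: [0.001, 0.156, 0.988, -0.002]
force: [-2.1, -5.9, 5.1]
opening: 0.028
gripper_force: 20.3
```

Request:
apply_moves(plan=[{"linear": [0, 0.02, 0], "angular": [0, 0, 0]}])

```text
t: 21.52
position: [0.3484, -0.2804, 0.2267]
ee_rot: [0.001, 0.156, 0.988, -0.002]
force: [-1.8, -7.2, 3.7]
opening: 0.0282
gripper_force: 20.4
```

Request:
apply_moves(plan=[{"linear": [0, 0.01, 0], "angular": [0, 0, 0]}, {"linear": [0, 0, 0], "angular": [0, 0, 0]}])

```text
t: 21.68
position: [0.3485, -0.2801, 0.2267]
ee_rot: [0.001, 0.156, 0.988, -0.002]
force: [-2.0, -5.5, 4.3]
opening: 0.028
gripper_force: 20.4
```

Request:
apply_moves(plan=[{"linear": [0, 0, 0], "angular": [0, 0, 0]}, {"linear": [0, 0, 0], "angular": [0, 0, 0]}])

```text
t: 21.85
position: [0.3485, -0.2801, 0.2267]
ee_rot: [0.001, 0.156, 0.988, -0.001]
force: [-2.2, -6.0, 4.0]
opening: 0.0283
gripper_force: 20.3
```

Run:
```python
from h import *
np.set_printoptions(precision=4,suppress=True)
for i in range(4):
    T=env.grab_frame("scene" if i%2 else "top"); s=env.observe(); print(s["position"],s["force"]@[.309,.951,0])
    if i==1:
        for a in env.spot_in("lever",T)[:1]: print("lever",a["confidence"],toworld(T,a["centre"]))
```

```text
[ 0.3485 -0.2801  0.2267] -5.409997043397189
[ 0.3485 -0.2801  0.2267] -6.090441258689263
lever 0.5 [ 0.4257 -0.4503  0.0221]
[ 0.3485 -0.2801  0.2267] -5.597926724860087
[ 0.3485 -0.2801  0.2267] -5.052324937484065
```

Request:
apply_moves(plan=[{"linear": [0, 0, 0], "angular": [0, 0, 0]}, {"linear": [0, 0, 0], "angular": [0, 0, 0]}, {"linear": [0, 0, 0], "angular": [0, 0, 0]}, {"linear": [0, 0, 0], "angular": [0, 0, 0]}, {"linear": [0, 0, 0], "angular": [0, 0, 0]}, {"linear": [0, 0, 0], "angular": [0, 0, 0]}, {"linear": [0, 0, 0], "angular": [0, 0, 0]}, {"linear": [0, 0, 0], "angular": [0, 0, 0]}], grip=0)

```text
t: 22.77
position: [0.3482, -0.2793, 0.226]
ee_rot: [-0.0, 0.156, 0.988, 0.0]
force: [-0.1, 0.3, 0.5]
opening: 0.0854
gripper_force: 0.0
```

Request:
apply_moves(plan=[{"linear": [0, 0, -0.4], "angular": [0, 0, 0]}, {"linear": [0, 0, -0.8], "angular": [0, 0, 0]}, {"linear": [0, 0, -0.8], "angular": [0, 0, 0]}, {"linear": [0, 0, -0.8], "angular": [0, 0, 0]}, {"linear": [0, 0, -0.8], "angular": [0, 0, 0]}, {"linear": [0, 0, -0.8], "angular": [0, 0, 0]}, {"linear": [0, 0, -0.8], "angular": [0, 0, 0]}, {"linear": [0, 0, -0.8], "angular": [0, 0, 0]}, {"linear": [0, 0, -0.8], "angular": [0, 0, 0]}, {"linear": [0, 0, -0.8], "angular": [0, 0, 0]}, {"linear": [0, 0, -0.8], "angular": [0, 0, 0]}, {"linear": [0, 0, -0.8], "angular": [0, 0, 0]}, {"linear": [0, 0, -0.8], "angular": [0, 0, 0]}, {"linear": [0, 0, -0.8], "angular": [0, 0, 0]}, {"linear": [0, 0, 0], "angular": [0, 0, 0]}])

```text
t: 24.02
position: [0.3482, -0.2793, 0.5018]
ee_rot: [0.003, 0.156, 0.988, -0.003]
force: [0.3, -1.0, 0.8]
opening: 0.0853
gripper_force: 0.0
```

Run:
```python
from h import *
np.set_printoptions(precision=4,suppress=True)
s=env.observe();print(s["position"],s["force"])
F=[env.grab_frame("scene"),env.grab_frame("top")]
for k in("knob","handle","lever","tamper","shot_timer","counter_bell"):
  for f in F:
    for a in env.spot_in(k,f)[:1]: print(k,a["confidence"],toworld(f,a["centre"]))
a=F[0]["pixels"][165:345,230:410];b=F[1]["pixels"][160:310,250:400]
cv2.imwrite("pics/f.png",np.hstack([cv2.resize(a,(400,400),interpolation=2),cv2.resize(b,(400,400),interpolation=2)])[:,:,::-1])
```

```text
[ 0.3482 -0.2793  0.5018] [ 0.2953 -1.0107  0.7509]
knob 0.21 [ 0.4366 -0.442   0.0242]
knob 0.76 [ 0.4519 -0.3147  0.2483]
handle 0.18 [ 0.4753 -0.3328  0.1983]
tamper 0.71 [ 0.4385 -0.4417  0.0263]
tamper 0.79 [ 0.4393 -0.4469  0.0215]
shot_timer 0.74 [ 0.4178 -0.5162  0.0163]
shot_timer 0.98 [ 0.421  -0.5223  0.0114]
counter_bell 0.76 [ 0.4036 -0.1     0.0226]
```

View pics/f.png

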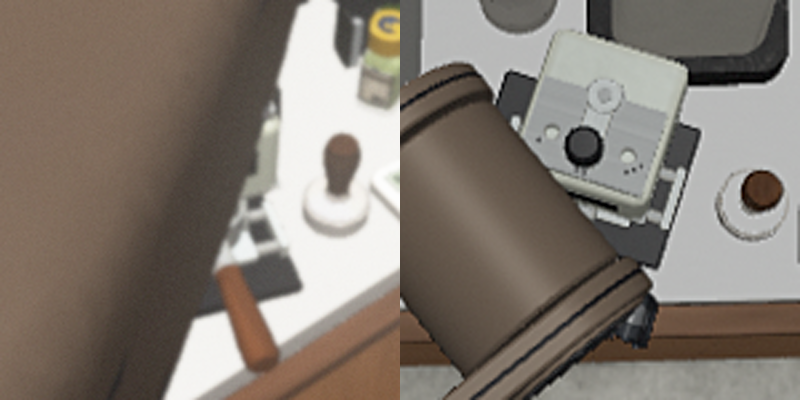

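Request:
apply_moves(plan=[{"linear": [0, 0, -0.9], "angular": [0, 0, 0]}, {"linear": [0, 0, -0.9], "angular": [0, 0, 0]}, {"linear": [0, 0, -0.9], "angular": [0, 0, 0]}, {"linear": [0, 0, -0.9], "angular": [0, 0, 0]}, {"linear": [0, 0, -0.9], "angular": [0, 0, 0]}, {"linear": [0, 0, -0.9], "angular": [0, 0, 0]}, {"linear": [0, 0, -0.9], "angular": [0, 0, 0]}, {"linear": [0, 0, -0.9], "angular": [0, 0, 0]}, {"linear": [0, 0, -0.8], "angular": [0, 0, 0]}])

```text
t: 25.47
position: [0.3481, -0.2791, 0.6977]
ee_rot: [0.0, 0.156, 0.988, -0.0]
force: [-0.6, -0.0, 0.4]
opening: 0.0854
gripper_force: 0.0
```

Request:
apply_moves(plan=[{"linear": [-0.04, 0.98, 0], "angular": [0, 0, 0]}, {"linear": [-0.04, 0.98, 0], "angular": [0, 0, 0]}, {"linear": [-0.04, 0.98, 0], "angular": [0, 0, 0]}, {"linear": [-0.04, 0.98, 0], "angular": [0, 0, 0]}, {"linear": [-0.04, 0.98, 0], "angular": [0, 0, 0]}, {"linear": [-0.04, 0.98, 0], "angular": [0, 0, 0]}, {"linear": [-0.04, 0.98, 0], "angular": [0, 0, 0]}, {"linear": [-0.04, 0.98, 0], "angular": [0, 0, 0]}, {"linear": [-0.04, 0.98, 0], "angular": [0, 0, 0]}, {"linear": [-0.04, 0.98, 0], "angular": [0, 0, 0]}, {"linear": [-0.04, 0.98, 0], "angular": [0, 0, 0]}, {"linear": [-0.04, 0.98, 0], "angular": [0, 0, 0]}, {"linear": [0.512, 0.861, 0], "angular": [0, 0, 0]}, {"linear": [0.512, 0.861, 0], "angular": [0, 0, 0]}, {"linear": [0.512, 0.861, 0], "angular": [0, 0, 0]}, {"linear": [0.512, 0.861, 0], "angular": [0, 0, 0]}, {"linear": [0.512, 0.861, 0], "angular": [0, 0, 0]}, {"linear": [0.512, 0.861, 0], "angular": [0, 0, 0]}, {"linear": [0.512, 0.861, 0], "angular": [0, 0, 0]}, {"linear": [0.512, 0.861, 0], "angular": [0, 0, 0]}])

```text
t: 27.13
position: [0.4056, 0.1932, 0.6962]
ee_rot: [0.0, 0.156, 0.988, 0.0]
force: [-0.4, 0.6, -0.6]
opening: 0.0856
gripper_force: 0.0
```

Run:
```python
from h import *
np.set_printoptions(precision=4,suppress=True)
s=env.observe();print(s["position"],s["force"],s["t"])
F=[env.grab_frame("scene"),env.grab_frame("top")]
for k in("knob","handle","lever"):
  for f in F:
    for a in env.spot_in(k,f)[:1]: print(k,a["confidence"],toworld(f,a["centre"]))
a=F[0]["pixels"][225:345,250:390];b=F[1]["pixels"][160:310,250:400]
cv2.imwrite("pics/i.png",np.hstack([cv2.resize(a,(400,400),interpolation=2),cv2.resize(b,(400,400),interpolation=2)])[:,:,::-1])
```

```text
[0.4056 0.1932 0.6962] [-0.3894  0.6013 -0.617 ] 27.1333
knob 0.78 [ 0.4457 -0.3091  0.2494]
knob 0.61 [ 0.4506 -0.3151  0.2484]
handle 0.83 [ 0.4311 -0.2967  0.073 ]
lever 0.64 [ 0.4412 -0.2716  0.072 ]
```

View pics/i.png

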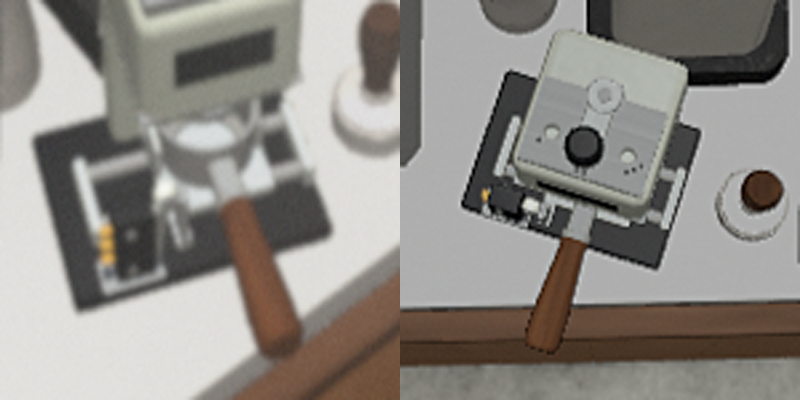

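```bash
python3 -c "
from workcell import env
print(env.sign_off())"
```

```text
the job is handed in; nothing more can be done
None
```

The job is handed in, with no verdict returned: the selector arm is in the two-dot hole with its pin down, and the carriage sits about 2.4 mm past the switch's force peak, where the push fell from about 9.5 N to 5.5 N; the last pictures showed it had stayed put, and I touched nothing else.

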